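Hold the check cell in the light beam

TASK

The light tester's solid glass check cell has fallen over. Stand it upright on the table (foot down) and let go of it, then pick it up by its two frosted faces and hold it upright, off the table, between the tester's two heads so that the light beam goes squarely through the middle of its clear windows, touching nothing but the gripper. Never touch the clear windows with the fingers, leave the other things on the table where they are, and finish while still holding the cell in the beam.

Things in the scene. Friction and masses are not known exactly. Their poses are not given: they have to be found in the camera images.
- cell: Solid block 30 x 30 x 100 mm tall, about 0.16 kg, at the start lying on a window face. Origin: centre of the foot's underside; z runs from foot to cap, x is the normal of the two clear windows, y of the two frosted faces (30 mm apart outside). Up z: black foot 0 to 12 mm; windows 12 to 62, above them opaque grey to 88; blue cap, 26 mm square, 88 to 100. Frosted faces 12 to 88.
- frosted_a: Frosted face of the cell at its +y, a matt white pane 30 mm wide (cell x), 76 mm tall and 3 mm thick; origin at the middle of its lower edge, 12 mm up the cell, axes as the cell's.
- frosted_b: The same frosted face at the cell's -y.
- window_a: Clear window of the cell at its +x, 24 mm wide, 50 mm tall and 3 mm thick; origin at the middle of its lower edge, 12 mm up the cell, axes as the cell's. Fingers must not touch it.
- window_b: The same clear window at the cell's -x.
- cell_mid (a point): Centre of the cell at the middle height of its windows: 37 mm up the cell's z axis from its origin. Axes as the cell's.
- tester: Fixed: grey base plate 90 (x) x 220 (y) x 14 mm high, blue lamp head at +y, dark sensor head at -y, each 46 (x) x 44 (y) mm, top 108 mm above the table; 94 mm free between their lens rings (28 mm diameter). Origin: centre of the plate's underside. The red beam runs level along y from lens to lens, 85 mm above the table.
- beam_mid (a point): Middle of the light beam, halfway between the two lenses, 85 mm above the table. Axes as the tester's: y along the beam, z up.
- pipe_coupling: Rusty brown pipe coupling lying on its side, 39 x 44 x 39 mm, loose bystander; origin at the centre of its underside.
- paste_tin: White and blue tin, 70 mm diameter, 53 mm tall, loose bystander; origin at the centre of its underside.
- weld_magnet: Flat arrow-shaped welding magnet, 68 x 90 x 15 mm, loose bystander; origin at the centre of its underside.
- bolt: Rusty bolt lying down, 24 x 75 x 21 mm, loose bystander; origin at the centre of its underside.

How it is judged:
By the outcome, as a careful person would: the job done as asked, in the order asked, and still so for the second after the job is handed in, while the arm keeps its last pose, push and grip.
It also fails if it takes over 56 s, if anything falls off the work surface, if the arm or the gripper's body presses on something with over 40 N, if the wrist force passes 120 N, or if a joint passes its speed limit or range.

ROBOT

A 6-joint arm with a two-finger parallel gripper is mounted at the origin on a cart in front of the work surface, level with it; the furniture and walls round the work are solid. World frame = base frame: x ahead of the robot, y to its left, z up, the work surface at z = 0. Lengths are in m, angles in rad, forces in N, time in s.
With the tool pointing down it reaches from about 0.35 to 1 m from the base axis. Payload 7.1 kg.
Tool frame: the origin (TCP) lies between the finger pads; the fingertips stand 22 mm ahead of it and the grasp point (between the pads) lies 3 mm ahead of it; z points along the fingers, y is the line along which they close (so a half turn about z gives the same grasp; the last joint's range is limited). The gripper opens to 85 mm and grips with 20 to 120 N. Pads are 22 mm wide; open, the fingers measure 114 mm over their backs; the gripper's body (76 mm by 85 mm) begins 54 mm behind the grasp point. The pads swing forward as they close: fully open they stand 13 mm farther back than shut.
Start: joints at [1.24, 0.423, 1.63, -0, 1.089, -0.019], TCP at [0.192, 0.595, 0.253] pointing down, gripper open.
Joint ranges: [-3, 3], [-0.9, 2.11], [0.09, 2.58], [-1.31, 4.45], [0.11, 2.69], [-2.54, 2.54]. Speed limits (rad/s): [2.39, 2.39, 3.01, 3.14, 3.14, 3.14].

INTERFACE

Orientations are given as a rotation vector (axis times angle).
In Python, from rig import manip gives the robot as it stands. The module is installed in compiled form; this text tells all that it offers. Calls block until the motion is done:
- manip.move_to(position, orientation): joint-space move of the TCP to a pose.
- manip.servo_line(position, orientation=None, rate=0.15): straight line of the TCP; orientation=None keeps the orientation; rate is the mean speed in m/s.
- manip.set_joints(angles): joint-space move.
- manip.command_gripper(opening, f_grip=None): finger opening in m; f_grip is the grip in N (None keeps the last); returns when the fingers have stopped.
- manip.hold(seconds).
- manip.solve_ik(position, orientation): joint angles nearest the present ones, or None.
- manip.camera(name): name is "scene" or "top"; returns a dict with "image" (400x640x3 uint8, red, green, blue), "fx", "fy", "cx", "cy" (pixels), "cam_to_world" (4x4, takes a point from camera to world coordinates). Camera axes: x right, y down, z forward; pixel columns grow to the right and rows downward; lengths in m; the calibration is good to about 2 mm. A picture is of the moment at which its call begins. There is no depth.
A pose or a line that the arm cannot do raises manip.IKError and nothing moves.
- manip.sign_off(): hands the job in; it is judged then, once.
Readings, each from a call of its own:
- manip.get_time(): time.
- manip.get_joint_positions(): joint angles.
- manip.get_joint_vel(): joint speeds.
- manip.get_tau(): joint torques, N m.
- manip.get_position(): TCP position.
- manip.get_ee_rot(): TCP orientation.
- manip.get_contact_force(): force on the tool from outside, world axes, zero at the start.
- manip.get_torque(): the same for the moment, N m.
- manip.get_width(): finger opening in m.
- manip.get_grip_force(): force on a finger pad.
Only numpy, scipy, OpenCV 4.12 (cv2) and the standard library are available. Lean on these libraries where they do the work, as an engineer would, in place of code of your own. Each camera call takes 0.05 s, during which the arm holds its last target. There are 200 camera calls.

## Working session

There is one attempt and no reset: what is moved stays moved. The work goes in short steps, each a Python script; the robot and the scene stay as the last script left them, time stands still between calls to the robot, and variables do not carry over. Pictures are saved under pics/ and viewed, at most 10 in all, crops included, and the job is handed in when it is done.

```bash
mkdir -p pics; python3 - <<'E'
from rig import manip
import cv2,pickle
d={}
for n in("scene","top"):
    c=manip.camera(n);d[n]=c
    cv2.imwrite(f"pics/{n}0.png",c["image"][:,:,::-1])
    print(n,c["fx"],c["fy"],c["cx"],c["cy"],c["cam_to_world"].round(4).tolist())
pickle.dump(d,open("cam0.pkl","wb"))
print(manip.get_time(),manip.get_ee_rot())
E
```

```text
scene 428.5443940165126 428.5443940165126 319.92488445835795 197.5521458844562 [[0.8062, -0.2996, 0.5103, 0.1231], [-0.5916, -0.3918, 0.7046, -0.5793], [-0.0112, -0.8699, -0.4931, 0.492], [0.0, 0.0, 0.0, 1.0]]
top 378.76943357745876 378.76943357745876 323.43462541920724 197.10209166150653 [[-0.0046, -0.9834, 0.1815, 0.4145], [-0.9994, -0.0017, -0.0346, 0.0281], [0.0343, -0.1816, -0.9828, 0.9385], [0.0, 0.0, 0.0, 1.0]]
0.1 [-4.87830525e-01 -3.10320059e+00  2.15154487e-03]
```

View pics/scene0.png

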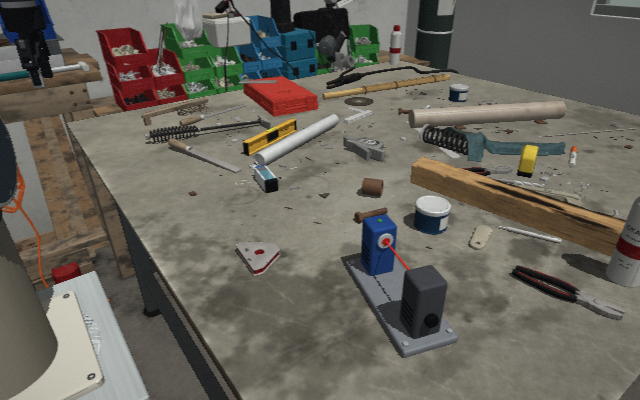

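View pics/top0.png

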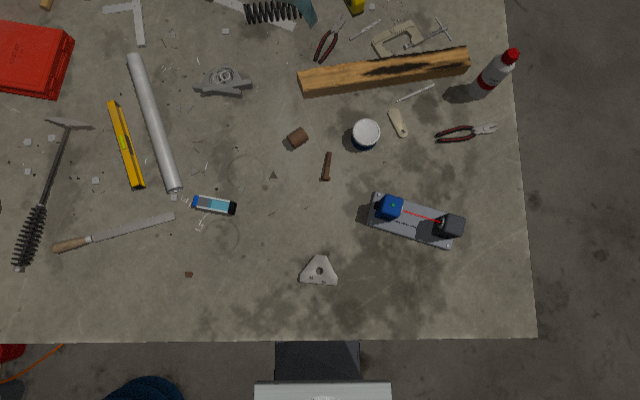

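The cell lies at top (213,205), with its cap at (195,201) and its foot at (235,208). The tester spans roughly (370,193) to (463,248), with the lamp at (391,206) and the sensor at (451,225). I'll zoom in on both.

```bash
python3 - <<'E'
import cv2,pickle,numpy as np
d=pickle.load(open("cam0.pkl","rb"))
t=d["top"]["image"][:,:,::-1];s=d["scene"]["image"][:,:,::-1]
a=cv2.resize(t[180:230,180:250],(400,286),interpolation=cv2.INTER_CUBIC)
b=cv2.resize(s[155:200,240:303],(400,286),interpolation=cv2.INTER_CUBIC)
c=cv2.resize(t[180:260,355:475],(400,267),interpolation=cv2.INTER_CUBIC)
e=cv2.resize(s[200:360,335:465],(217,267),interpolation=cv2.INTER_CUBIC)
im=np.zeros((556,800,3),np.uint8);im[:286,:400]=a;im[:286,400:]=b;im[286:553,:400]=c;im[286:553,400:617]=e
cv2.imwrite("pics/crop1.png",im)
E
```

```text
(no output)
```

View pics/crop1.png

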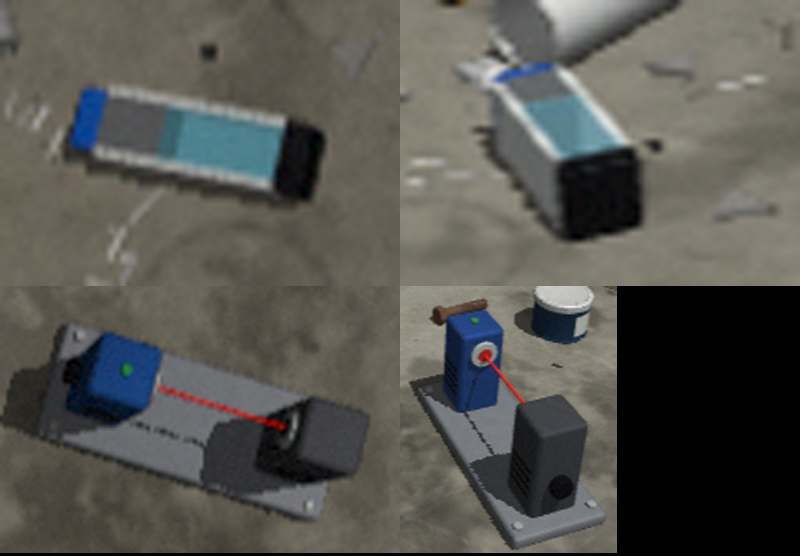

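Measured so far: the cell's foot/window edge is at crop (281,153) and its grey/cap edge at (103,123). The beam runs from crop (160,389) to (285,426). Next I'll turn these into world positions and check the sizes.

```bash
cat > h.py <<'E'
import numpy as np,cv2,pickle
from scipy.spatial.transform import Rotation as R
from scipy.optimize import least_squares
def ray(c,uv,z):
    T=c["cam_to_world"];d=T[:3,:3]@[(uv[0]-c["cx"])/c["fx"],(uv[1]-c["cy"])/c["fy"],1]
    return T[:3,3]+d*(z-T[2,3])/d[2]
def proj(c,P):
    T=c["cam_to_world"];q=(np.atleast_2d(P)-T[:3,3])@T[:3,:3]
    return q[:,:2]/q[:,2:]*[c["fx"],c["fy"]]+[c["cx"],c["cy"]]
E
python3 - <<'E'
from h import *
d=pickle.load(open("cam0.pkl","rb"));t=d["top"];s=d["scene"]
A=lambda x,y:(180+(x+.5)/5.714-.5,180+(y+.5)/5.714-.5)
C=lambda x,y:(355+(x+.5)/3.333-.5,180+(y-286+.5)/3.333-.5)
S=lambda x,y:(335+(x-400+.5)/1.669-.5,200+(y-286+.5)/1.669-.5)
f=ray(t,A(281,153),.03);g=ray(t,A(103,123),.03)
print("cell",f,g,np.linalg.norm(f-g))
u=(g-f)/np.linalg.norm(g-f);print("u",u,"mid",(f+g)/2+u*0, "yaw",np.arctan2(u[1],u[0]))
for p in((285,118),(277,188),(108,90),(99,155)):print(ray(t,A(*p),.03))
l=ray(t,C(160,389),.085);e=ray(t,C(285,426),.085);print("beam",l,e,np.linalg.norm(l-e),(l+e)/2)
for p in((62,325),(42,432),(305,518)):print("plate",ray(t,C(*p),.014))
print("scene beam lamp",ray(s,S(485,356),.085))
for p in((516,546),(604,516),(412,380)):print("plate s",ray(s,S(*p),.014))
for n,uv in(("coupling",(297,138)),("tin",(365,134)),("bolt",(327,166)),("magnet",(319,271))):print(n,ray(t,uv,.02))
E
```

```text
cell [0.5592313  0.22441787 0.03      ] [0.57196833 0.29934735 0.03      ] 0.07600433806522389
u [0.1675829  0.98585799 0.        ] mid [0.56559981 0.26188261 0.03      ] yaw 1.4024189435080505
[0.57421362 0.22334525 0.03      ]
[0.54433896 0.22548404 0.03      ]
[0.58612497 0.29803624 0.03      ]
[0.55831804 0.30025889 0.03      ]
beam [ 0.54106465 -0.18366907  0.085     ] [ 0.51541778 -0.2691327   0.085     ] 0.08922888199712102 [ 0.52824121 -0.22640088  0.085     ]
plate [ 0.60010061 -0.12921763  0.014     ]
plate [ 0.51946502 -0.11205651  0.014     ]
plate [ 0.45587611 -0.30455802  0.014     ]
scene beam lamp [ 0.54306191 -0.18010688  0.085     ]
plate s [ 0.45022315 -0.31948013  0.014     ]
plate s [ 0.53332219 -0.34228772  0.014     ]
plate s [ 0.52169984 -0.09506774  0.014     ]
coupling [0.7363573  0.06211443 0.02      ]
tin [ 0.74834268 -0.11128047  0.02      ]
bolt [ 0.66343547 -0.01352376  0.02      ]
magnet [0.4052258 0.0071825 0.02     ]
```

The 76 mm distance checks out. Next I'll refine the beam line from the red pixels and check IK for the plan: grasp tilted 20° toward the cap, rotate 90°, set the cell down, then regrip from above.

```bash
cat >> h.py <<'E'
def rv(zdir,ydir):
    z=np.array(zdir)/np.linalg.norm(zdir);y=np.array(ydir)-np.dot(ydir,z)*z;y/=np.linalg.norm(y)
    return R.from_matrix(np.c_[np.cross(y,z),y,z]).as_rotvec()
UP=np.array([0,0,1.]);TH=np.radians(20)
f=np.array([.5592,.2244]);u=np.array([.1676,.9859,0]);u/=np.linalg.norm(u)
n=np.cross(u,UP)
zt=-(np.cos(TH)*UP+np.sin(TH)*u)      # tool z at the lying grasp
G0=np.r_[f+u[:2]*(.054-.012),.027]     # grasp point, lying
def up_dir(phi): # tool z when cell upright, heading phi
    return np.cos(TH)*np.array([np.cos(phi),np.sin(phi),0])-np.sin(TH)*UP
def tcp(g,z): return g-.003*np.array(z)
E
python3 - <<'E'
from h import *
from rig import manip
d=pickle.load(open("cam0.pkl","rb"))
for nme in("top","scene"):
    c=d[nme];im=c["image"].astype(int);m=(im[...,0]>150)&(im[...,1]<90)&(im[...,2]<90)
    v,uu=np.nonzero(m);k=(uu>370)&(uu<450)&(v>195)&(v<275);P=np.array([ray(c,(a,b),.085) for a,b in zip(uu[k],v[k])])[:,:2]
    L=cv2.fitLine(P.astype(np.float32),cv2.DIST_HUBER,0,1e-4,1e-4).ravel();dv=L[:2]*np.sign(L[1]);s=(P-L[2:])@dv
    print(nme,k.sum(),"dir",np.degrees(np.arctan2(dv[0],dv[1])),"ends",L[2:]+dv*s.min(),L[2:]+dv*s.max(),s.max()-s.min(),"x at y=-.225",L[2]+dv[0]/dv[1]*(-.225-L[3]))
for sg in(1,-1):
    print("grasp",sg,manip.solve_ik(tcp(G0,zt),rv(zt,sg*n)))
    for ph in(80,50,20):
        p=np.radians(ph);z=up_dir(p);y=sg*np.array([np.sin(p),-np.cos(p),0])
        print("up",sg,ph,manip.solve_ik(tcp(np.array([.54,.2,.056]),z),rv(z,y)))
    q=np.radians(16.7);y=sg*np.array([np.cos(q),-np.sin(q),0])
    print("final",manip.solve_ik(tcp(np.array([.527,-.225,.12]),-UP),rv(-UP,y)))
E
```

```text
top 30 dir 17.324669 ends [ 0.51956888 -0.25288796] [ 0.54084625 -0.18467763] 0.07145191577896162 x at y=-.225 0.5282682
scene 67 dir 18.054852 ends [ 0.52106928 -0.25089704] [ 0.54713026 -0.1709501 ] 0.08408737645095632 x at y=-.225 0.52951115
grasp 1 [ 0.53738033  0.81495896  1.57303894 -0.31284374  1.00811263  0.90748042]
up 1 80 [-0.14670955  0.94594851  1.95379812  1.51068652  1.22565741 -1.3135636 ]
up 1 50 [-0.04030199  0.96125613  2.21074285  2.23710251  1.2404238  -1.59623189]
up 1 20 [ 0.32122323  1.00286812  2.32090548  3.11506056  1.40384451 -1.5759112 ]
final [-4.24285492e-01  5.27935331e-01  1.82533704e+00 -8.88178420e-16
  7.88320285e-01 -1.32815507e-01]
grasp -1 [ 0.53738033  0.81495896  1.57303894 -0.31284374  1.00811263 -2.23411224]
up -1 80 [-0.14670955  0.94594851  1.95379812  1.51068652  1.22565741  1.82802906]
up -1 50 [-0.04030199  0.96125613  2.21074285  2.23710251  1.2404238   1.54536076]
up -1 20 [0.32122323 1.00286812 2.32090548 3.11506056 1.40384451 1.56568146]
final None
```

```bash
python3 - <<'E'
from h import *
from rig import manip
o=rv(zt,n)
manip.move_to(tcp(G0,zt)+.10*-zt,o)
manip.servo_line(tcp(G0,zt),o,rate=.12)
print(manip.get_time(),manip.get_contact_force())
manip.command_gripper(.02,40)
print("w",manip.get_width(),manip.get_grip_force(),manip.get_contact_force())
manip.servo_line(tcp(G0,zt)+[0,0,.15],o,rate=.15)
p=np.radians(72.4);z=up_dir(p);o2=rv(z,[np.sin(p),-np.cos(p),0])
manip.move_to(tcp(np.array([.54,.19,.14]),z),o2)
print(manip.get_time(),manip.get_width(),manip.get_contact_force(),manip.get_position())
a=[manip.camera(k)["image"][:,:,::-1] for k in("scene","top")]
im=np.hstack([cv2.resize(a[0][60:260,200:400],(400,400)),cv2.resize(a[1][110:310,150:350],(400,400))])
cv2.imwrite("pics/held.png",im)
E
```

```text
2.8917 [ 0.11442461 -0.38041065  0.17298789]
w 0.02897275243044931 41.12690091133118 [0.24775034 1.1428828  3.46621681]
6.3833 0.029179202593517473 [-1.25750321  0.26378717 -1.81712247] [0.53913939 0.18765596 0.14091318]
```

View pics/held.png

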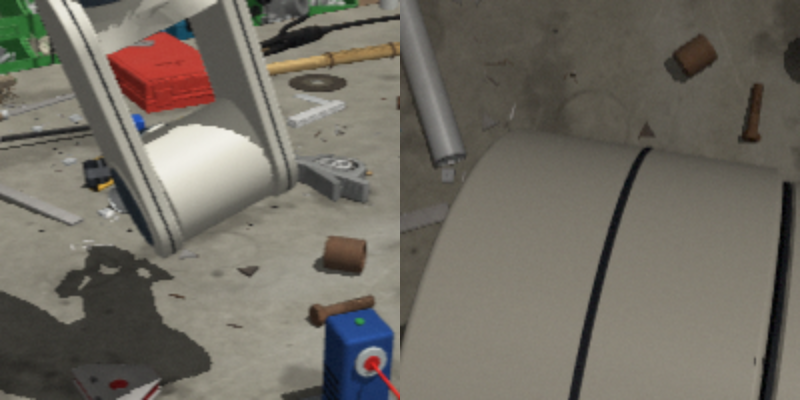

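The arm hides the cell. Only the blue cap shows, on top at (138,122), so the cap is up. I'll lower it while watching the force.

```bash
python3 - <<'E'
from h import *
from rig import manip
p=np.radians(72.4);z=up_dir(p);o2=rv(z,[np.sin(p),-np.cos(p),0])
T=lambda h:tcp(np.array([.54,.19,h]),z)
manip.servo_line(T(.060),o2,rate=.1);manip.hold(.2)
F0=manip.get_contact_force();h=.060
while h>.049:
    h-=.001;manip.servo_line(T(h),o2,rate=.02);manip.hold(.05)
    dF=manip.get_contact_force()-F0
    print(round(h,3),dF.round(1),manip.get_torque().round(2))
    if dF[2]>5:break
print(manip.get_time(),manip.get_position()-T(h))
E
```

```text
0.059 [-0.5 -0.8 -0. ] [-0.69  0.22 -0.01]
0.058 [0.1 0.4 0.2] [-0.63  0.2   0.02]
0.057 [-0.8 -0.4  0.1] [-0.69  0.21  0.01]
0.056 [-1.  -0.2 -0.3] [-0.61  0.17  0.08]
0.055 [ 0.2 -0.5 -0.1] [-0.61  0.25 -0.04]
0.054 [ 0.2 -0.2 -0.5] [-0.63  0.24  0.05]
0.053 [-0.8  0.8 -0.7] [-0.59  0.22  0.03]
0.052 [ 0.2 -1.1  2.1] [-0.3   0.07  0.06]
0.051 [-3.2 -3.3  8.7] [ 0.4  -0.08  0.15]
10.3333 [6.98284448e-05 9.35859011e-05 1.16402380e-03]
```

```bash
python3 - <<'E'
from h import *
from rig import manip
p=np.radians(72.4);z=up_dir(p);o2=rv(z,[np.sin(p),-np.cos(p),0])
b=tcp(np.array([.54,.19,.0515]),z)
manip.servo_line(b,o2,rate=.02)
manip.command_gripper(.085);manip.hold(.2)
manip.servo_line(b-.11*z,o2,rate=.12)
manip.servo_line(b-.11*z+[0,0,.15],o2,rate=.2)
manip.move_to([.45,-.05,.30],rv(-UP,[np.sin(p),-np.cos(p),0]))
d={k:manip.camera(k) for k in("scene","top")};pickle.dump(d,open("cam1.pkl","wb"))
print(manip.get_time())
t=d["top"];P=proj(t,[[.54,.2,.1]])[0];S=proj(d["scene"],[[.54,.2,.05]])[0];print(P,S)
def crop(im,c,w):
    x,y=(c-w/2).astype(int);print(x,y);return cv2.resize(im[y:y+w,x:x+w,::-1],(400,400),interpolation=cv2.INTER_CUBIC)
cv2.imwrite("pics/stood.png",np.hstack([crop(d["scene"]["image"],S,80),crop(t["image"],P,80)]))
E
```

```text
14.6417
[232.8356828  209.96257527] [267.42168307 177.53666844]
227 137
192 169
```

View pics/stood.png

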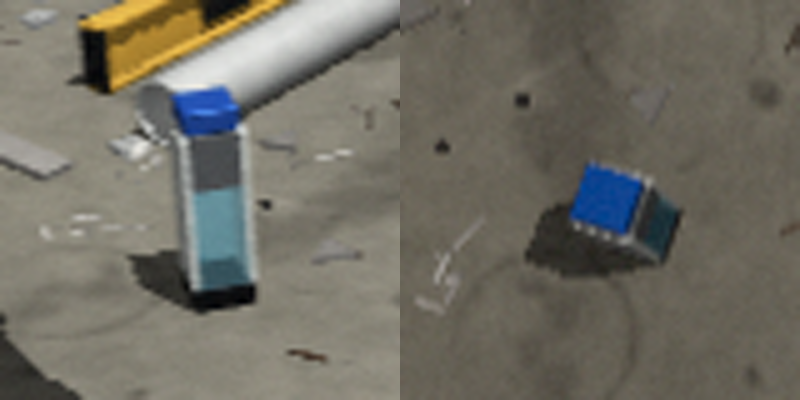

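The cell stands upright, cap up. In the top view the cap's corners are at crop (595,162), (653,180), (632,236) and (572,214).

```bash
python3 - <<'E'
from h import *
d=pickle.load(open("cam1.pkl","rb"));t=d["top"];s=d["scene"]
Q=np.array([ray(t,(192+(x-400+.5)/5-.5,169+(y+.5)/5-.5),.1) for x,y in((595,162),(653,180),(632,236),(572,214))])[:,:2]
print(Q,Q.mean(0));E=[Q[1]-Q[0],Q[2]-Q[1],Q[2]-Q[3],Q[3]-Q[0]]
print([(np.linalg.norm(e).round(4),np.degrees(np.arctan2(e[1],e[0])).round(1)) for e in E])
# scene foot bottom corners z=0
for x,y in((192,308),(256,300)):print("foot",ray(s,(227+(x+.5)/5-.5,137+(y+.5)/5-.5),0))
E
```

```text
[[0.56018856 0.20572276]
 [0.55208278 0.17976207]
 [0.52693947 0.18814584]
 [0.53677192 0.21491671]] [0.54399568 0.19713684]
[(np.float64(0.0272), np.float64(-107.3)), (np.float64(0.0265), np.float64(161.6)), (np.float64(0.0285), np.float64(-110.2)), (np.float64(0.0252), np.float64(158.6))]
foot [0.52877511 0.19894936 0.        ]
foot [0.55648237 0.18730564 0.        ]
```

```bash
python3 - <<'E'
from h import *
from rig import manip
p=np.radians(72.4);o=rv(-UP,[np.sin(p),-np.cos(p),0])
g=lambda x,y,h:np.array([x,y,h+.003])
manip.move_to(g(.544,.197,.20),o)
manip.servo_line(g(.544,.197,.072),o,rate=.12);print(manip.get_contact_force())
manip.command_gripper(.02,40);manip.hold(.2)
print("w",manip.get_width(),manip.get_grip_force(),manip.get_contact_force())
manip.servo_line(g(.544,.197,.26),o,rate=.15)
manip.move_to(g(.5287,-.226,.26),o)
manip.servo_line(g(.5287,-.226,.12),o,rate=.1);manip.hold(.3)
d={k:manip.camera(k) for k in("scene","top")};pickle.dump(d,open("cam2.pkl","wb"))
print(manip.get_time(),manip.get_width(),manip.get_contact_force(),manip.get_position(),manip.get_ee_rot()-o)
a=cv2.resize(d["scene"]["image"][180:360,320:480,::-1],(480,540),interpolation=cv2.INTER_CUBIC)
b=cv2.resize(d["top"]["image"][170:270,360:460,::-1],(320,320),interpolation=cv2.INTER_CUBIC)
im=np.zeros((540,800,3),np.uint8);im[:,:480]=a;im[:320,480:]=b
cv2.imwrite("pics/beam.png",im)
E
```

```text
[-0.18863626 -0.24148086  0.77682704]
w 0.02977338934255372 46.524893045425415 [-1.24821649 -0.38930759  3.7717628 ]
22.6 0.02912064351224018 [ 0.33844754 -0.19065786 -2.00577607] [ 0.5287578  -0.22601886  0.12314503] [-0.0001767  -0.00011425  0.00019497]
```

View pics/beam.png

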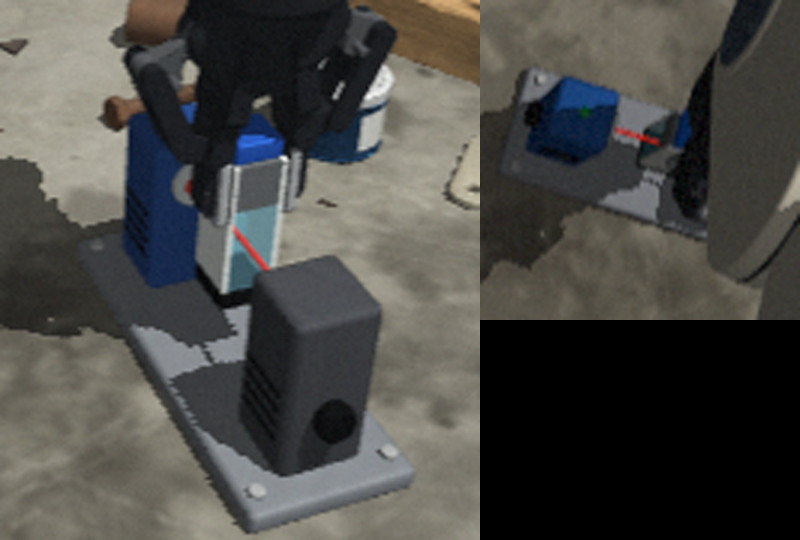

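The beam appears at the window's left edge, (235,230). It may just be seen through the glass past the opaque frosted pane. To settle it I'll overlay the model of the cell and beam.

```bash
python3 - <<'E'
from h import *
d=pickle.load(open("cam2.pkl","rb"));c=d["scene"]
x0,y0,k=365,210,8
im=cv2.resize(c["image"][y0:y0+75,x0:x0+75,::-1],None,fx=k,fy=k,interpolation=cv2.INTER_CUBIC)
p=np.radians(72.4);X=np.array([np.cos(p),np.sin(p),0]);Y=np.array([np.sin(p),-np.cos(p),0])
O=np.array([.5288,-.226,.048])
def ln(A,B,col):
    q=((proj(c,[A,B])-[x0,y0]+.5)*k-.5)
    cv2.line(im,*[tuple(int(v*16) for v in r) for r in q],col,1,cv2.LINE_AA,4)
P=lambda x,y,z:O+X*x+Y*y+UP*z
for z in(0,.012,.062,.088):ln(P(-.015,-.015,z),P(-.015,.015,z),(0,255,255))
for y in(-.015,-.012,.012,.015):ln(P(-.015,y,.012),P(-.015,y,.088),(0,255,255))
B=np.array([.529,-.225,.085]);b=np.array([np.sin(np.radians(17.6)),np.cos(np.radians(17.6)),0])
ln(B-.047*b,B-.015*b,(0,255,0))
ln(B-.015*b-.004*UP,B-.015*b+.004*UP,(255,0,255))
cv2.imwrite("pics/ov.png",im)
E
```

```text
(no output)
```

View pics/ov.png

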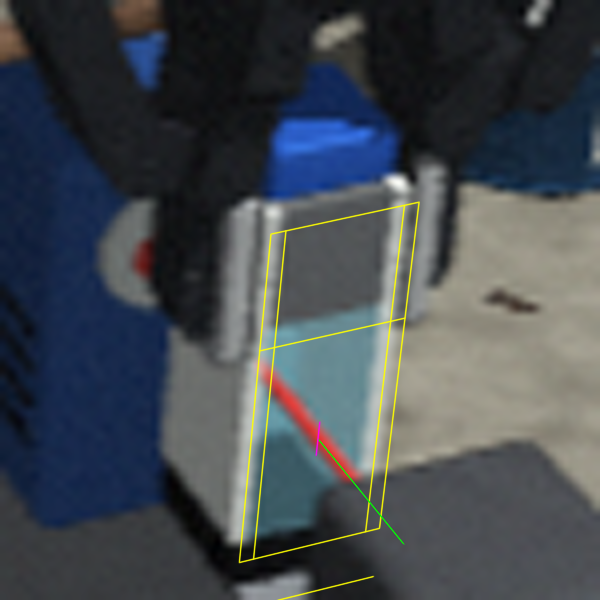

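```bash
python3 - <<'E'
from h import *
d=pickle.load(open("cam2.pkl","rb"));c=d["scene"]
M=np.array([(262,203),(410,178),(275,330),(383,305),(232,545)]);M=(M+.5)/8-.5+[365,210]
L=np.array([(-.015,-.015,.088),(-.015,.015,.088),(-.015,-.012,.062),(-.015,.012,.062),(-.015,-.015,.012)])
p=np.radians(72.4)
def cell(v):
    q=p+v[3];X=np.array([np.cos(q),np.sin(q),0]);Y=np.array([np.sin(q),-np.cos(q),0])
    X0=np.array([np.cos(p),np.sin(p),0]);Y0=np.array([np.sin(p),-np.cos(p),0])
    return np.array([.5288,-.226,.048])+v[0]*X0+v[1]*Y0+v[2]*UP+L@np.array([X,Y,UP])
for fz in(0,1):
  for fy in(0,1):
    r=least_squares(lambda v:np.r_[(proj(c,cell(v*[1,1,fz,fy]))-M).ravel()],np.zeros(4),x_scale=[.01,.01,.01,.1])
    print(fz,fy,(r.x[:3]*1000*[1,1,fz]).round(1),np.degrees(r.x[3]*fy).round(1),"rms px",np.sqrt((r.fun**2).mean()).round(2))
# beam seen in both views now, lateral offset from assumed line at z=.085
for nme in("scene","top"):
    e=d[nme];im=e["image"].astype(int);m=(im[...,0]>130)&(im[...,1]<90)&(im[...,2]<90);v,uu=np.nonzero(m)
    lo=(385,450,245,275) if nme=="scene" else (395,420,195,230)
    k=(uu>lo[0])&(uu<lo[1])&(v>lo[2]-1)&(v<lo[3]);P=np.array([ray(e,w,.085) for w in zip(uu[k],v[k])])[:,:2]-[.5288,-.226]
    print(nme,k.sum(),"lateral mm",(P@[np.sin(p),-np.cos(p)]*1000).mean().round(2),"along",(P@[np.cos(p),np.sin(p)]*1000).min().round(1),(P@[np.cos(p),np.sin(p)]*1000).max().round(1))
E
```

```text
0 0 [6.1 2.  0. ] 0.0 rms px 0.61
0 1 [ 6.1  2.  -0. ] 0.2 rms px 0.61
1 0 [-4.3 -4.4  8.8] 0.0 rms px 0.53
1 1 [-4.3 -4.5  8.8] 0.2 rms px 0.53
scene 26 lateral mm -0.13 along -25.6 5.3
top 18 lateral mm -0.51 along 17.0 43.6
```

The overlay confirms yaw (0.2°) and upright. The cell sits about 5 mm toward the lamp and about 1 mm off laterally, so I'll correct that and hand in.

```bash
python3 - <<'E'
from h import *
from rig import manip
p=np.radians(72.4);X=np.array([np.cos(p),np.sin(p),0]);Y=np.array([np.sin(p),-np.cos(p),0])
manip.servo_line(np.array([.5288,-.226,.123])-.005*X-.0008*Y,rate=.02);manip.hold(.5)
print(manip.get_time(),manip.get_position(),manip.get_width(),manip.get_grip_force(),manip.get_contact_force())
print(manip.sign_off())
E
```

```text
23.5 [ 0.52655094 -0.2304838   0.12299763] 0.029855859691072593 46.000640988349915 [ 0.21829063  0.70549973 -1.01147211]
the job is handed in; nothing more can be done
None
```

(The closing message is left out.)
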